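# Press a glued sanding block in the screw press

## Task

Put the wood-and-cork sanding block, as it lies with the cork down, in the middle of the press's loading tray, lengthwise as the marked outline shows, and slide the tray fully home under the screw. Then wind the crank clockwise until the round shoe just touches the block (the dial pointer starts to move), give it a further quarter turn and let go; never overtighten it to half a turn past contact, not even for a moment, and do not disturb the tape roll and the dropper bottle.

Things in the scene. Friction and masses are not known exactly. Their poses are not given: they have to be found in the camera images.
- sanding_block: loose sanding block, pale wood on a brown cork sole, 50 mm (x) by 120 mm (y) by 40 mm high, 0.2 to 0.4 kg; origin at the centre of its underside, z up, long axis its y
- press: blue screw press, C frame, fixed; origin on the bench under the vertical screw axis, z up; column 86 to 122 mm behind the axis (+x); the tray slides along y, out to +y. Base 190 x 150 mm; slide bed 70 mm wide, 26 mm high, y -83 to +255 mm; crosshead 125 to 157 mm high, 50 mm wide; dial out to 85 mm on -x; highest part is the crank knob, top at 226 mm
- tray (a joint): aluminium loading tray of the press, m: 0 is fully home (its middle under the screw, against a firm stop), 0.17 is fully out to the press's +y; drags with about 2.5 N
- tray_top (a point): middle of the tray's flat top, 38 mm above the bench, where the middle of the block's underside belongs; the plate is 80 mm (press x) by 150 mm (press y) with a thin black outline 60 x 125 mm, no rims. Axes as the press
- tray_handle (a point): the tray's upright red handle, 150 mm from the tray's middle towards the press's +y: a block 16 mm (press x) by 30 mm (press y), rising to 82 mm above the bench; this point is on its centre line 10 mm below its top. Moves with the tray
- crank (a joint): crank, rad: grows clockwise seen from above, which lowers the shoe 20 mm per turn; range 0 to 9.4; at 0 the arm points to the press's +x, at 1.57 to its -y, and so on. Drags with 0.15 N m (2 N at the knob), stays where it is left. With the block on the tray the shoe touches at about 6.3 rad
- knob_mid (a point): upright black knob on the crank arm, 24 mm in diameter, 179 to 226 mm above the bench, 70 mm from the screw axis; this point is on its axis at the height to grip, 208 mm above the bench. It spins freely on its own upright axis, so a grip can keep its direction while going round; its height does not change
- shoe_face (a point): middle of the underside of the steel shoe on the screw, a disc of 60 mm diameter; 98 mm above the bench at crank 0, lower as the crank turns; the block's top on the tray is 78 mm above the bench. A spring (5 N per mm) lets the shoe stay when it meets the block while the screw goes on
- shoe (a joint): yield of the shoe's spring, m: 0 while the shoe hangs free, then 20 mm per turn of the crank past contact (5 mm for a quarter turn)
- pointer (a joint): red pointer of the white dial that rides down with the screw in front of it, tilted up to the robot, rad: 0 while the shoe hangs free (pointing to the press's +y), then it turns clockwise as far as the crank turns past contact; at 1.57, a quarter turn past contact, it stands at the green tick
- tape_roll: loose roll of masking tape, a bystander, 98 mm in diameter, 24 mm high; origin at the centre of its underside
- dropper_bottle: loose brown dropper bottle, a bystander, 37 mm in diameter, 117 mm high; origin at the centre of its underside
There are look-alikes about, which are no part of the job. Of the things that look like the sanding_block, the larger one is meant.

How it is judged (in metres and radians):
On the way, in this order (a step that is already met when the one before it is completed fails the run):
1. the block lies released on the middle of the pulled-out tray, along it (distance between sanding_block and tray_top below 0.018 m and angle between the y axis of sanding_block and the y axis of press, either way round below 0.25 rad and angle between sanding_block's own z axis and vertical below 0.06 rad and value of joint tray above 0.08 m and contact force between the fingers and sanding_block below 0.2 N), for 0.2 s.
2. the tray with the block is fully home, the shoe still clear of the block (value of joint tray below 0.006 m and distance between sanding_block and tray_top below 0.018 m and value of joint shoe below 0.0008 m), for 0.2 s.
3. the shoe is wound down into contact with the block (value of joint shoe above 0.0008 m and value of joint tray below 0.006 m and distance between sanding_block and tray_top below 0.018 m).
At the end, for the whole second after the job is handed in: The block lies flat on the tray, its middle within 18 mm of the tray's middle and 20 mm of the screw axis, within 14 degrees of along the tray; the tray is home within 6 mm; the shoe's spring has yielded 3.3 to 6.7 mm, a quarter turn (60 to 120 degrees) past contact; everything is at rest (value of joint shoe between 0.0033 and 0.0067 m and value of joint tray below 0.006 m and distance between sanding_block and tray_top below 0.018 m and horizontal distance between sanding_block and shoe_face below 0.02 m and angle between the y axis of sanding_block and the y axis of press, either way round below 0.25 rad and angle between sanding_block's own z axis and vertical below 0.06 rad and linear speed of sanding_block below 0.01 m/s); the robot touches nothing.
It fails at once if the press is overtightened, about half a turn past contact (value of joint shoe above 0.0098 m).
It fails at once if the tape roll is moved more than 30 mm or tipped (distance of tape_roll from where it was at the start of the episode above 0.03 m or angle between tape_roll's own z axis and vertical above 0.5 rad).
It fails at once if the dropper bottle is moved more than 30 mm or knocked over (distance of dropper_bottle from where it was at the start of the episode above 0.03 m or angle between dropper_bottle's own z axis and vertical above 0.5 rad).
It also fails if it takes over 72 s, if anything falls off the work surface, if the arm or the gripper's body presses on something with over 40 N, if the wrist force passes 120 N, or if a joint passes its speed limit or range.

## Robot

A 6-joint arm with a two-finger parallel gripper is mounted at the origin on a cart in front of the work surface, level with it; the furniture and walls round the work are solid. World frame = base frame: x ahead of the robot, y to its left, z up, the work surface at z = 0. Lengths are in mm, angles in degrees, forces in N, time in s.
With the tool pointing down it reaches from about 350 to 850 mm from the base axis. Payload 8.1 kg.
Tool frame: the origin (TCP) lies between the finger pads; the fingertips stand 25 mm ahead of it and the grasp point (between the pads) lies 6 mm ahead of it (r.tcp_to_tips is the distance from the TCP to the fingertips, in mm); z points along the fingers, y is the line along which they close (so a half turn about z gives the same grasp; the last joint's range is limited). The gripper opens to 85 mm and grips with 20 to 120 N. Pads are 22 mm wide; open, the fingers measure 114 mm over their backs; the gripper's body (76 mm by 85 mm) begins 54 mm behind the grasp point. The pads swing forward as they close: fully open they stand 13 mm farther back than shut.
Start: joints at [-81.383, 7.471, 85.268, -0, 87.261, -4.893], TCP at [140.193, -583.396, 224.092] pointing down, gripper open.
Joint ranges: [-169.43, 169.43], [-51.17, 129.36], [1.28, 143.12], [-76.62, 256.62], [0, 156.53], [-152.29, 152.29]. Speed limits (degrees/s): [136.94, 136.94, 159.86, 180, 180, 180].

## Interface

Orientations are given as [roll, pitch, yaw] about the fixed x, y, z axes, in that order (R = Rz(yaw) Ry(pitch) Rx(roll)).
In Python, from bench import r gives the robot as it stands.
- The arm moves only by the tool apply_moves, never from a script. Its arguments are lists of equal length, an entry for each row: "angular": the turn, a rotation vector about the world's x, y, z in units of 8 degrees (1.0 is 8 degrees), a list of three; "travel": the shift along the world's x, y, z in units of 40 mm (1.0 is 40 mm), a list of three; "jaw": the opening, from 0 (shut) to 1 (fully open). A call has 1 to 20 rows; each row shifts and turns the commanded pose from where the row before left it; what a row does not reach is not made up. A row lasts 1/8 s, in which the tool goes at most 62.5 mm and 10.7 degrees, less where a joint would pass 70% of its speed; a pose out of reach is approached as far as the arm can. A call is refused whole if a number of a shift passes 1 or a number of a turn 1, either way. A call with a gripper value outside its range is refused whole. The fingers move at their own pace and stop on an object; "force" is the grip in N (left out, the last holds). Time passes only in rows, so rows that do not move let the fingers close. It gives the time, the measured TCP pose, the force, the opening and the grip force at its end, in the units of the state.
- r.sense(): the state, without advancing time (a new reading comes with each control period).
- r.snapshot(name): name is "side" or "top"; returns a dict with "color" (420x560x3 uint8, red, green, blue), "fx", "fy", "cx", "cy" (pixels), "R" (3x3) and "t" (3): a world point X has camera coordinates R X + t. Camera axes: x right, y down, z forward; pixel columns grow to the right and rows downward; lengths in mm; the calibration is good to about 2 mm. A picture is of the moment at which its call begins. There is no depth.
- r.hand_in(): hands the job in; it is judged then, once.
The state is a dict: "time": time; "joint_pos": joint angles; "qd": joint speeds; "joint_efforts": joint torques, N m; "tool_pos": TCP position; "tcp_rot": TCP orientation; "ft_force": force on the tool from outside, world axes, zero at the start; "wrist_torque": the same for the moment, N m; "finger_gap": finger opening in mm; "grip_force": force on a finger pad.
Only numpy, scipy, OpenCV 4.12 (cv2) and the standard library are available. Lean on these libraries where they do the work, as an engineer would, in place of code of your own. Each camera call takes 0.05 s, during which the arm holds its last target. There are 200 camera calls.

## Working session

There is one attempt and no reset: what is moved stays moved. The work goes in short steps, Python scripts to look and compute and a tool call to move; the robot and the scene stay as the last step left them, time stands still between calls to the robot, and variables do not carry over. Pictures are saved under pics/ and viewed, at most 10 in all, crops included, and the job is handed in when it is done.

Besides the shell and the picture viewer there is one more tool, called after "Emit:" by a JSON object that holds its "op" and its "data", one argument or row to a line. apply_moves: Moves the arm, as the interface text tells. Its arguments: {"type":"object","properties":{"angular":{"type":"array"},"travel":{"type":"array"},"jaw":{"type":"array"},"force":{"type":"number"}},"required":["angular","travel","jaw"]}

```bash
mkdir -p pics; cat > h.py <<'E'
from bench import r
import cv2,numpy as np
def snap(cam,name,crop=None,scale=1):
    s=r.snapshot(cam); im=s["color"][:,:,::-1]
    if crop: x0,y0,x1,y1=crop; im=im[y0:y1,x0:x1]
    im=cv2.resize(im,None,fx=scale,fy=scale,interpolation=cv2.INTER_CUBIC)
    cv2.imwrite(f"pics/{name}.png",im)
    np.savez(f"cal_{cam}.npz",**{k:v for k,v in s.items()})
    return s
def px2w(cam,u,v,z):
    s=np.load(f"cal_{cam}.npz"); R,t=s["R"],s["t"]
    d=R.T@np.array([(u-s["cx"])/s["fx"],(v-s["cy"])/s["fy"],1]); c=-R.T@t
    return (c+d*(z-c[2])/d[2]).round(1)
def w2px(cam,X):
    s=np.load(f"cal_{cam}.npz"); p=s["R"]@np.array(X,float)+s["t"]
    return (np.array([s["fx"]*p[0]/p[2]+s["cx"],s["fy"]*p[1]/p[2]+s["cy"]])).round(1)
E
python3 - <<'E'
from h import *
for c in("side","top"):
    s=snap(c,c+"0",scale=1.42); print(c,(-s["R"].T@s["t"]).round(),s["fx"],s["R"].round(2).tolist())
print(r.sense())
E
```

```text
side [-135. 1035. 1123.] 530.3808164031896 [[-0.84, -0.55, 0.01], [-0.35, 0.52, -0.78], [0.42, -0.65, -0.63]]
top [ 423.   21. 1521.] 431.08041438734307 [[-0.0, -1.0, -0.0], [-1.0, 0.0, -0.06], [0.06, 0.0, -1.0]]
{'time': 0.1, 'joint_pos': array([-8.13822011e+01,  7.51014582e+00,  8.53220859e+01, -1.36379007e-03,
        8.72624720e+01, -4.89169962e+00]), 'qd': array([-0.08027181, -0.10540529, -0.13121842,  0.00498672, -0.05612244,
        0.01647502]), 'joint_efforts': array([ 3.55944067e-04, -5.70954466e+01, -5.01938975e+01, -2.51309593e-04,
        8.18036468e-03, -3.55713053e-05]), 'tool_pos': array([ 140.11523149, -582.89312352,  223.16511229]), 'tcp_rot': array([-1.79905525e+02, -6.71846431e-03,  1.35095592e+01]), 'ft_force': array([ 0.18956993,  0.45592334, -0.74592331]), 'wrist_torque': array([-0.00201045,  0.03926206, -0.00182033]), 'grip_force': 0.0, 'finger_gap': 85.72652749295749}
```

View pics/side0.png

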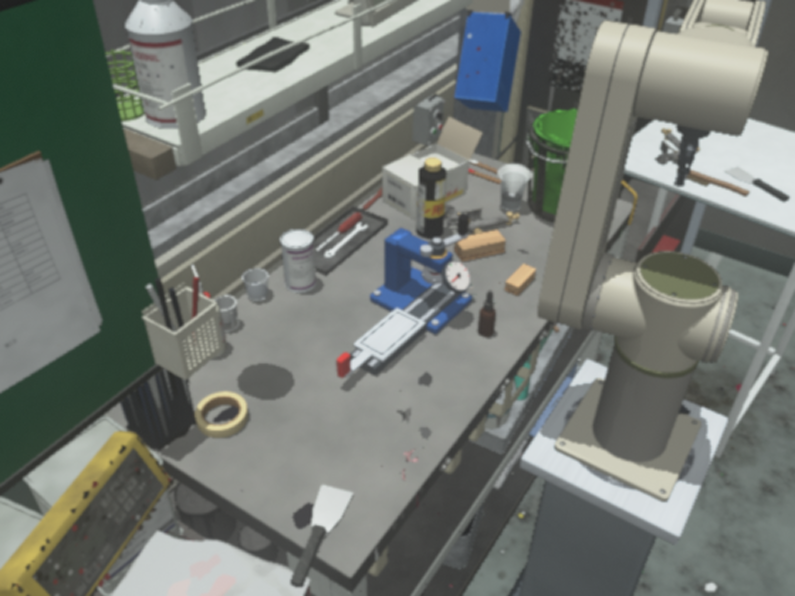

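View pics/top0.png

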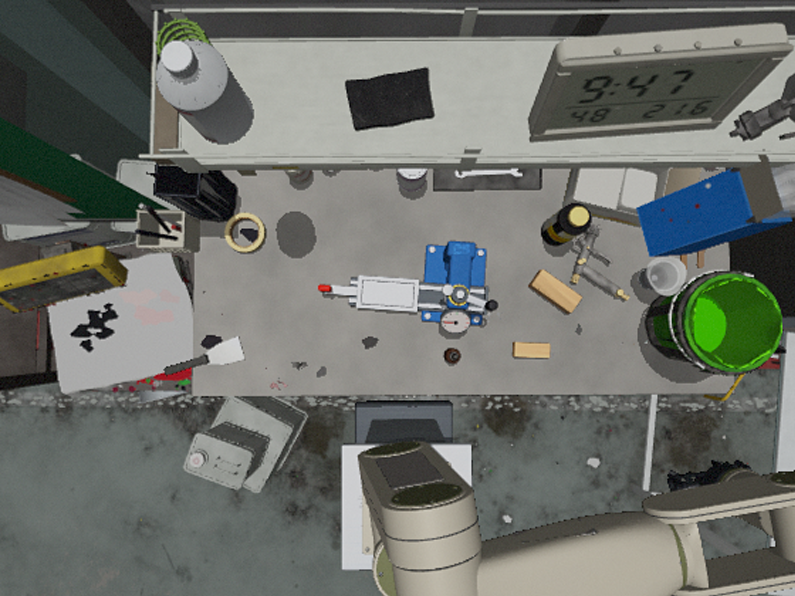

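The top view shows the large block at about (555,292) in the enlarged picture, the tray outline at (387,294) and the red handle at (324,288). The knob is at (492,305) and the bottle at (452,355). I'll enlarge this area.

```bash
python3 - <<'E'
from h import *
snap("top","top1",(215,160,415,260),4)
E
```

```text
(no output)
```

View pics/top1.png

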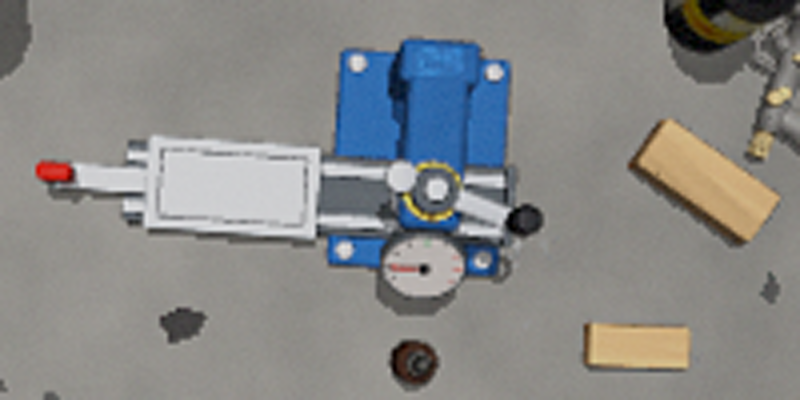

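The crop shows the block's top corners at (667,120), (779,194), (748,241) and (636,167). The tray outline corners are (162,148), (309,157), (305,228) and (158,218). The handle top is at (56,171), the knob at (524,218) and the dropper bottle at (415,362).

```bash
python3 - <<'E'
from h import *
P=lambda u,v,z:px2w("top",215+(u+.5)/4-.5,160+(v+.5)/4-.5,z)
b=np.array([P(*c,40) for c in[(667,120),(779,194),(748,241),(636,167)]]);print(b,b.mean(0))
e=b[0]-b[1];print("block long deg",np.degrees(np.arctan2(e[1],e[0])),np.linalg.norm(e))
t=np.array([P(*c,38) for c in[(162,148),(309,157),(305,228),(158,218)]]);tc=t.mean(0);print(t,tc)
e=(t[0]+t[3]-t[1]-t[2])/2;ye=e/np.linalg.norm(e);xe=np.array([ye[1],-ye[0],0]);print("tray y deg",np.degrees(np.arctan2(e[1],e[0])),np.linalg.norm(e))
k=P(524,218,226);h=P(56,171,82);print("knob",k,"handle",h,"pred",tc+150*ye)
print("axis from tray 0.17",tc-170*ye,"bolts",[P(*c,20) for c in[(357,63),(495,72),(345,249),(483,260)]])
print("bottle",P(415,362,117),P(415,362,60),"dial",P(424,268,130))
ax=tc-170*ye; d=k-ax; print("crank", np.hypot(d[0],d[1]),np.degrees(np.arctan2(-(d@ye),d@xe)))
E
```

```text
[[ 574.6 -329.7   40. ]
 [ 510.2 -424.7   40. ]
 [ 469.9 -397.1   40. ]
 [ 534.1 -302.2   40. ]] [ 522.2   -363.425   40.   ]
block long deg 55.86686132922461 114.7709022357148
[[552.6 106.1  38. ]
 [544.2 -20.7  38. ]
 [482.9 -16.9  38. ]
 [492.1 109.6  38. ]] [517.95   44.525  38.   ]
tray y deg 86.02531547903152 126.95535632654496
knob [ 482.1 -176.8  226. ] handle [529.8 192.3  82. ] pred [528.34735572 194.1642161   38.        ]
axis from tray 0.17 [ 506.16633019 -125.06611158   38.        ] bolts [array([628.1, -63.8,  20. ]), array([ 619.6, -184.6,   20. ]), array([465.2, -52. ,  20. ]), array([ 455.1, -172. ,   20. ])]
bottle [ 370.6 -103.4  117. ] [ 368.5 -108.4   60. ] dial [ 446.5 -110.3  130. ]
crank 57.057720424769876 110.97291420373062
```

Emit:
{"op": "apply_moves", "data": {
  "angular": [
    [0,0,0.379],
    [0,0,0.379],
    [0,0,0.379],
    [0,0,0.379],
    [0,0,0.379],
    [0,0,0.379],
    [0,0,0.379],
    [0,0,0.379],
    [0,0,0.379],
    [0,0,0.379],
    [0,0,0.379],
    [0,0,0.379],
    [0,0,0.379],
    [0,0,0.379],
    [0,0,0],
    [0,0,0],
    [0,0,0],
    [0,0,0]
  ],
  "travel": [
    [0.695,0.41,0],
    [0.695,0.41,0],
    [0.695,0.41,0],
    [0.695,0.41,0],
    [0.695,0.41,0],
    [0.695,0.41,0],
    [0.695,0.41,0],
    [0.695,0.41,0],
    [0.695,0.41,0],
    [0.695,0.41,0],
    [0.695,0.41,0],
    [0.695,0.41,0],
    [0.695,0.41,0],
    [0.695,0.41,0],
    [0,0,-0.8],
    [0,0,-0.8],
    [0,0,-0.8],
    [0,0,-0.8]
  ],
  "jaw": [0.8,0.8,0.8,0.8,0.8,0.8,0.8,0.8,0.8,0.8,0.8,0.8,0.8,0.8,0.8,0.8,0.8,0.8],
  "force": 40
}}

```text
time: 2.4
tool_pos: [529.2, -353.5, 94.6]
tcp_rot: [-180.0, -0.0, 56.0]
ft_force: [-0.3, -0.5, -0.6]
finger_gap: 68.6
grip_force: 0.0
```

```bash
python3 - <<'E'
from h import *
snap("side","side1",(280,110,480,260),4)
P=lambda u,v,z:px2w("top",215+(u+.5)/4-.5,160+(v+.5)/4-.5,z)
print("hub",P(436,188,180),P(436,188,200))
E
```

```text
hub [ 507.9 -115.6  180. ] [ 506.6 -113.5  200. ]
```

View pics/side1.png

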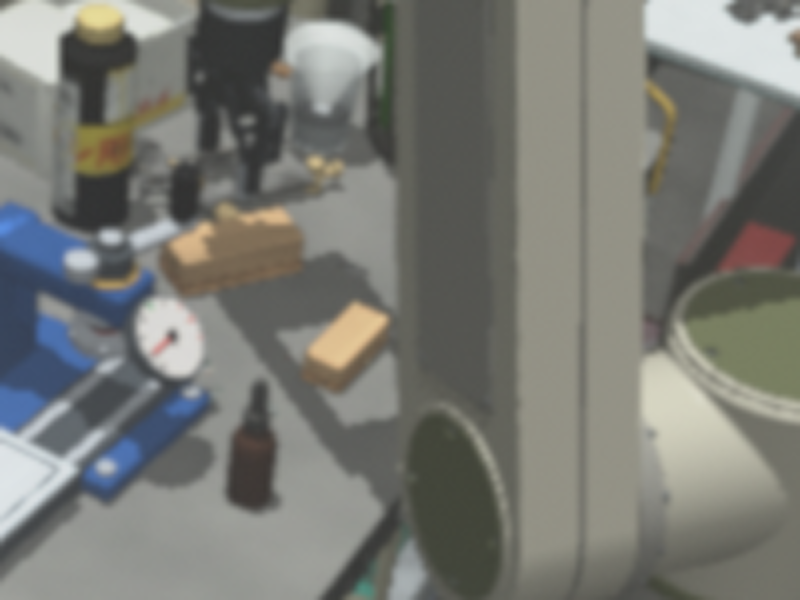

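The gripper is over the block, with the fingertips at about (185,215) and (255,190) in the crop. Next I descend and grip.

Emit:
{"op": "apply_moves", "data": {
  "angular": [
    [0,0,0],
    [0,0,0],
    [0,0,0],
    [0,0,0],
    [0,0,0],
    [0,0,0],
    [0,0,0],
    [0,0,0],
    [0,0,0],
    [0,0,0],
    [0,0,0]
  ],
  "travel": [
    [0,0,-0.4],
    [0,0,-0.4],
    [0,0,-0.4],
    [0,0,-0.32],
    [0,0,0],
    [0,0,0],
    [0,0,0],
    [0,0,0],
    [0,0,0],
    [0,0,0.3],
    [0,0,0.7]
  ],
  "jaw": [0.8,0.8,0.8,0.8,0.8,0.4,0.4,0.4,0.4,0.4,0.4],
  "force": 40
}}

```text
time: 3.82
tool_pos: [528.3, -353.0, 74.7]
tcp_rot: [-179.8, -0.0, 56.0]
ft_force: [0.2, 0.3, 0.5]
finger_gap: 34.7
grip_force: 0.0
```

```bash
python3 - <<'E'
from h import *
snap("side","side2",(300,130,400,205),8)
print(r.sense())
E
```

```text
{'time': 3.875, 'joint_pos': array([-3.83632450e+01,  1.91429633e+01,  8.71226592e+01,  8.37606788e-04,
        7.34680932e+01, -4.32455115e+00]), 'qd': array([ 0.08440823, -0.7561062 , -1.72606504,  0.03160464, -4.14143239,
       -0.02716761]), 'joint_efforts': array([-2.23037666e-01, -4.79396009e+01, -3.18212020e+01, -4.02806851e-02,
        1.73641169e-01,  1.40653151e-04]), 'tool_pos': array([ 531.06029396, -355.05367249,   80.65739521]), 'tcp_rot': array([1.79734413e+02, 1.92775701e-02, 5.59610249e+01]), 'ft_force': array([ 2.62375805, -1.4934657 ,  3.89036823]), 'wrist_torque': array([-0.00834786, -0.13404474,  0.00259406]), 'grip_force': 0.0, 'finger_gap': 34.342273603425554}
```

View pics/side2.png

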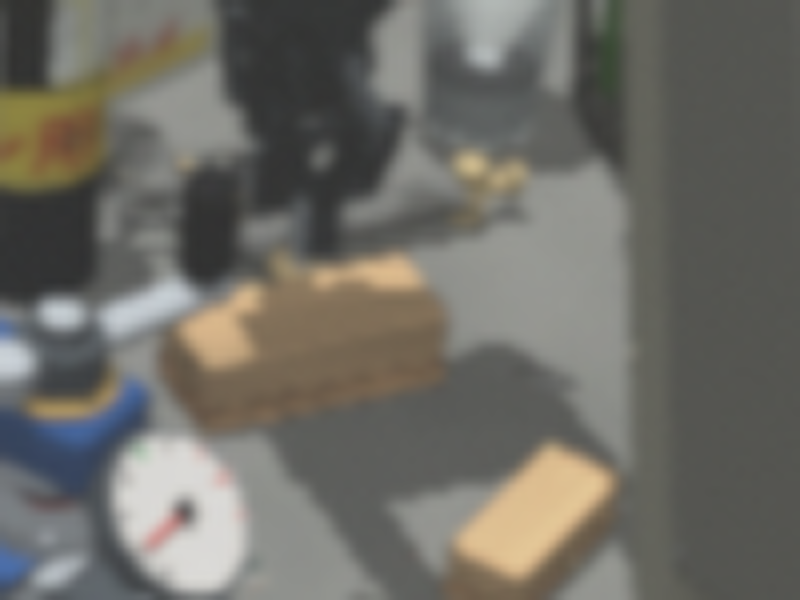

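```bash
python3 - <<'E'
from h import *
s=r.sense(); p=s["tool_pos"]; print(p)
f=lambda X:(w2px("side",X)-[300,130])*8
print("tips",[f(p+np.array([a*17*.83,-a*17*.56,-25])) for a in(-1,1)])
for X in[(574.6,-329.7,40),(510.2,-424.7,40),(469.9,-397.1,40),(534.1,-302.2,40),(528,-380,5)]:print(X,f(X))
print("knob",f([482,-177,226]), f([507,-115,180]))
# block corners seen in side crop on top plane
for u,v in[(165,345),(205,425),(440,380),(400,255)]:
    for z in(0,40,80): print((u,v),z,px2w("side",300+u/8,130+v/8,z))
E
```

```text
[ 531.06029396 -355.05367249   80.65739521]
tips [array([292.8, 299.2]), array([257.6, 257.6])]
(574.6, -329.7, 40) [157.6 303.2]
(510.2, -424.7, 40) [388.  248.8]
(469.9, -397.1, 40) [440.  307.2]
(534.1, -302.2, 40) [207.2 364. ]
(528, -380, 5) [299.2 347.2]
knob [198.4 175.2] [ 52.8 330.4]
(165, 345) 0 [ 581.8 -353.5    0. ]
(165, 345) 40 [ 556.2 -304.    40. ]
(165, 345) 80 [ 530.7 -254.5   80. ]
(205, 425) 0 [ 537.2 -311.2    0. ]
(205, 425) 40 [ 513.3 -263.2   40. ]
(205, 425) 80 [ 489.3 -215.3   80. ]
(440, 380) 0 [ 466.6 -399.7    0. ]
(440, 380) 40 [ 445.2 -348.6   40. ]
(440, 380) 80 [ 423.7 -297.5   80. ]
(400, 255) 0 [ 526.9 -477.3    0. ]
(400, 255) 40 [ 503.3 -423.4   40. ]
(400, 255) 80 [ 479.7 -369.5   80. ]
```

Emit:
{"op": "apply_moves", "data": {
  "angular": [
    [0,0,0],
    [0,0,0],
    [0,0,0],
    [0,0,0],
    [0,0,0],
    [0,0,0],
    [0,0,0],
    [0,0,0]
  ],
  "travel": [
    [0,0,0],
    [0,0,0],
    [0,0,0],
    [0,0,0],
    [0,0,0],
    [0,0,0],
    [0,0,0],
    [0,0,0]
  ],
  "jaw": [0.8,0.8,0.8,0.8,0.8,0.8,0.8,0.8]
}}

```text
time: 4.88
tool_pos: [529.4, -353.8, 75.3]
tcp_rot: [180.0, -0.0, 56.0]
ft_force: [-0.2, 0.2, -0.7]
finger_gap: 68.3
grip_force: 0.0
```

Now I descend to about 29 mm and hold, before any closing.

Emit:
{"op": "apply_moves", "data": {
  "angular": [
    [0,0,0],
    [0,0,0],
    [0,0,0],
    [0,0,0],
    [0,0,0],
    [0,0,0]
  ],
  "travel": [
    [0,0,-0.3],
    [0,0,-0.3],
    [0,0,-0.3],
    [0,0,-0.25],
    [0,0,0],
    [0,0,0]
  ],
  "jaw": [0.8,0.8,0.8,0.8,0.8,0.8]
}}

```text
time: 5.62
tool_pos: [529.6, -354.0, 29.6]
tcp_rot: [180.0, 0.0, 56.0]
ft_force: [0.1, 0.2, -0.3]
finger_gap: 68.0
grip_force: 0.0
```

Emit:
{"op": "apply_moves", "data": {
  "angular": [
    [0,0,0],
    [0,0,0],
    [0,0,0],
    [0,0,0],
    [0,0,0],
    [0,0,0],
    [0,0,0],
    [0,0,0]
  ],
  "travel": [
    [0,0,0],
    [0,0,0],
    [0,0,0],
    [0,0,0],
    [0,0,0],
    [0,0,0],
    [0,0,0],
    [0,0,0]
  ],
  "jaw": [0.4,0.4,0.4,0.4,0.4,0.4,0.4,0.4],
  "force": 50
}}

```text
time: 6.62
tool_pos: [530.7, -354.9, 32.0]
tcp_rot: [179.8, 0.0, 56.0]
ft_force: [-1.7, 1.0, 10.9]
finger_gap: 34.3
grip_force: 5.4
```

```bash
python3 - <<'E'
from h import *
snap("side","a",(300,130,400,205),8); snap("top","b",(350,165,450,240),8)
a,b=[cv2.resize(cv2.imread(f"pics/{k}.png"),(400,300)) for k in "ab"]
a=cv2.imread("pics/a.png")[100:500,50:450]; b=cv2.imread("pics/b.png")[100:500,0:400]
cv2.imwrite("pics/m1.png",np.hstack([a,b])); s=r.sense(); print(s["tool_pos"],s["ft_force"],s["finger_gap"],s["grip_force"],s["wrist_torque"])
E
```

```text
[ 530.72129571 -354.88793387   32.03601663] [-1.81664758  1.30353248 10.16852119] 34.02000851039232 5.4070200060959905 [ 0.3876604   0.56279047 -0.04892314]
```

View pics/m1.png

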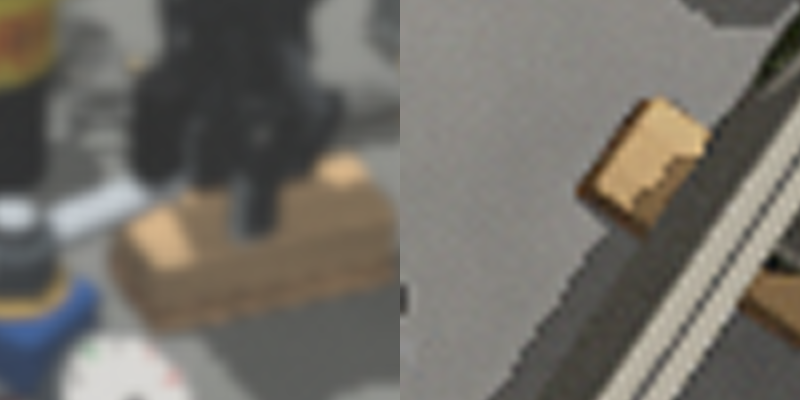

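```bash
python3 - <<'E'
from h import *
print(r.tcp_to_tips,[a for a in dir(r) if not a.startswith('_')])
p=r.sense()["tool_pos"]; f=lambda X:(w2px("side",X)-[300,130])*8-[50,100]
for g in(17,25):
  for z in(7,20,40): print(g,z,[f([p[0]+a*g*.83,p[1]-a*g*.56,z]) for a in(-1,1)])
for u,v in[(255,235)]:
  for z in(7,40): print(px2w("side",300+(u+50)/8,130+(v+100)/8,z))
E
```

```text
25.0 ['PlanningError', 'hand_in', 'sense', 'snapshot', 'tcp_to_tips']
17 7 [array([234.8, 289.6]), array([199.6, 248. ])]
17 20 [array([237.2, 266.4]), array([202., 224.])]
17 40 [array([240.4, 228.8]), array([205.2, 187.2])]
25 7 [array([242.8, 300. ]), array([191.6, 238.4])]
25 20 [array([245.2, 276. ]), array([194. , 214.4])]
25 40 [array([249.2, 239.2]), array([197.2, 177.6])]
[ 528.9 -387.1    7. ]
[ 509.3 -345.    40. ]
```

The near fingertip, at (255,235) in the left panel, rests on top of the block. So the real tips are about 30 mm higher than the reported TCP height implies. I'll lift, open, and go lower while watching the force.

Emit:
{"op": "apply_moves", "data": {
  "angular": [
    [0,0,0],
    [0,0,0],
    [0,0,0],
    [0,0,0],
    [0,0,0],
    [0,0,0],
    [0,0,0],
    [0,0,0],
    [0,0,0],
    [0,0,0],
    [0,0,0],
    [0,0,0]
  ],
  "travel": [
    [0,0,0.3],
    [0,0,0],
    [0,0,0],
    [0,0,0],
    [0,0,0],
    [0,0,0],
    [0,0,0],
    [0,0,-0.2],
    [0,0,-0.2],
    [0,0,-0.2],
    [0,0,-0.2],
    [0,0,0]
  ],
  "jaw": [0.85,0.85,0.85,0.85,0.85,0.85,0.85,0.85,0.85,0.85,0.85,0.85]
}}

```text
time: 8.22
tool_pos: [528.7, -353.3, 8.0]
tcp_rot: [-179.9, -0.0, 56.0]
ft_force: [-0.1, -0.8, 0.8]
finger_gap: 72.5
grip_force: 0.0
```

Emit:
{"op": "apply_moves", "data": {
  "angular": [
    [0,0,0],
    [0,0,0]
  ],
  "travel": [
    [0,0,-0.2],
    [0,0,0]
  ],
  "jaw": [0.85,0.85]
}}

```text
time: 8.48
tool_pos: [529.0, -353.5, 0.5]
tcp_rot: [-179.9, -0.0, 56.0]
ft_force: [-0.8, 0.4, -0.3]
finger_gap: 72.6
grip_force: 0.0
```

```bash
python3 - <<'E'
from h import *
snap("side","a",(300,130,400,205),8)
cv2.imwrite("pics/m2.png",cv2.imread("pics/a.png")[100:550,50:450]); s=r.sense(); print(s["tool_pos"],s["ft_force"],s["finger_gap"])
E
```

```text
[ 529.1744379  -353.63068764    0.94830615] [-0.71710205 -0.43652305 -0.51301741] 72.44730323310331
```

View pics/m2.png

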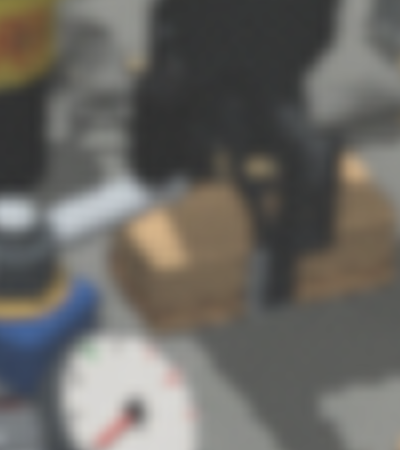

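The finger now covers the block's near side, with its tip at about (270,300). The reported z has an offset of roughly 30 mm. I'll close here.

Emit:
{"op": "apply_moves", "data": {
  "angular": [
    [0,0,0],
    [0,0,0],
    [0,0,0],
    [0,0,0],
    [0,0,0],
    [0,0,0],
    [0,0,0]
  ],
  "travel": [
    [0,0,0],
    [0,0,0],
    [0,0,0],
    [0,0,0],
    [0,0,0],
    [0,0,0],
    [0,0,0]
  ],
  "jaw": [0.4,0.4,0.4,0.4,0.4,0.4,0.4],
  "force": 50
}}

```text
time: 9.4
tool_pos: [530.0, -354.3, 2.1]
tcp_rot: [179.9, 0.0, 56.0]
ft_force: [1.4, -0.6, 5.2]
finger_gap: 49.4
grip_force: 53.9
```

Emit:
{"op": "apply_moves", "data": {
  "angular": [
    [0,0,0],
    [0,0,0],
    [0,0,0],
    [0,0,0],
    [0,0,0],
    [0,0,0],
    [0,0,0],
    [0,0,0],
    [0,0,0],
    [0,0,0],
    [0,0,0]
  ],
  "travel": [
    [0,0,0.3],
    [0,0,0.6],
    [0,0,0.7],
    [0,0,0.7],
    [0,0,0.7],
    [0,0,0.7],
    [0,0,0.7],
    [0,0,0.7],
    [0,0,0.7],
    [0,0,0.45],
    [0,0,0]
  ],
  "jaw": [0.4,0.4,0.4,0.4,0.4,0.4,0.4,0.4,0.4,0.4,0.4]
}}

```text
time: 10.78
tool_pos: [529.8, -354.2, 252.8]
tcp_rot: [179.9, 0.0, 56.0]
ft_force: [0.8, 0.1, -5.0]
finger_gap: 49.1
grip_force: 53.1
```

Emit:
{"op": "apply_moves", "data": {
  "angular": [
    [0,0,0.269],
    [0,0,0.269],
    [0,0,0.269],
    [0,0,0.269],
    [0,0,0.269],
    [0,0,0.269],
    [0,0,0.269],
    [0,0,0.269],
    [0,0,0.269],
    [0,0,0.269],
    [0,0,0.269],
    [0,0,0.269],
    [0,0,0.269],
    [0,0,0.269],
    [0,0,0],
    [0,0,0],
    [0,0,0]
  ],
  "travel": [
    [-0.019,0.732,0],
    [-0.019,0.732,0],
    [-0.019,0.732,0],
    [-0.019,0.732,0],
    [-0.019,0.732,0],
    [-0.019,0.732,0],
    [-0.019,0.732,0],
    [-0.019,0.732,0],
    [-0.019,0.732,0],
    [-0.019,0.732,0],
    [-0.019,0.732,0],
    [-0.019,0.732,0],
    [-0.019,0.732,0],
    [-0.019,0.732,0],
    [0,0,0],
    [0,0,0],
    [0,0,0]
  ],
  "jaw": [0.4,0.4,0.4,0.4,0.4,0.4,0.4,0.4,0.4,0.4,0.4,0.4,0.4,0.4,0.4,0.4,0.4]
}}

```text
time: 12.9
tool_pos: [518.5, 55.4, 250.7]
tcp_rot: [-179.9, 0.0, 86.0]
ft_force: [-0.4, -0.8, -4.0]
finger_gap: 49.3
grip_force: 53.4
```

Emit:
{"op": "apply_moves", "data": {
  "angular": [
    [0,0,0],
    [0,0,0],
    [0,0,0],
    [0,0,0],
    [0,0,0],
    [0,0,0],
    [0,0,0],
    [0,0,0],
    [0,0,0],
    [0,0,0],
    [0,0,0]
  ],
  "travel": [
    [0,0,-0.6],
    [0,0,-0.6],
    [0,0,-0.6],
    [0,0,-0.6],
    [0,0,-0.6],
    [0,0,-0.6],
    [0,0,-0.6],
    [0,0,-0.5],
    [0,0,-0.3],
    [0,0,0],
    [0,0,0]
  ],
  "jaw": [0.4,0.4,0.4,0.4,0.4,0.4,0.4,0.4,0.4,0.4,0.4]
}}

```text
time: 14.28
tool_pos: [519.5, 55.9, 52.3]
tcp_rot: [179.9, -0.0, 86.1]
ft_force: [0.5, 0.7, -3.6]
finger_gap: 49.2
grip_force: 53.2
```

```bash
python3 - <<'E'
from h import *
snap("side","a",(225,200,325,290),6); s=r.sense(); print(s["tool_pos"],s["ft_force"],s["finger_gap"])
E
mv pics/a.png pics/m3.png
```

```text
[519.72793542  56.02498621  52.47671936] [-2.13440224e-03 -2.17219105e-01 -3.49380248e+00] 49.18759272335
```

View pics/m3.png

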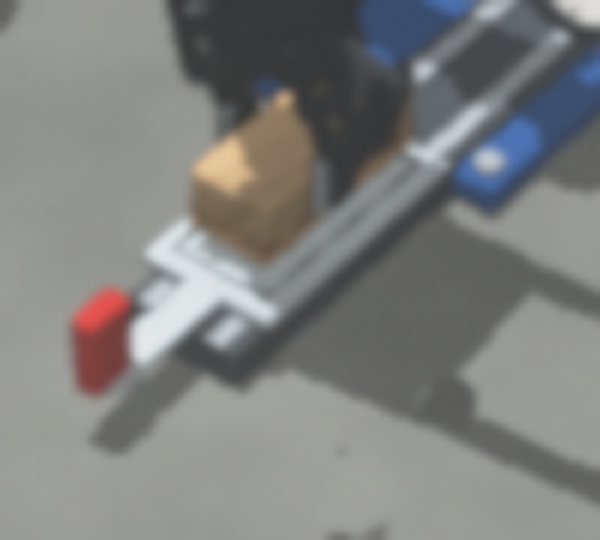

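The block hangs about 13 mm above the tray. The bottom edge of its near end runs from (200,225) to (265,262), and the tray's near edge from (148,252) to (272,320). I'll compare the two.

```bash
python3 - <<'E'
from h import *
P=lambda u,v,z:px2w("side",225+u/6,200+v/6,z)
b=(P(200,225,51.5)+P(265,262,51.5))/2; t=(P(148,252,38)+P(272,320,38))/2
print(P(200,225,51.5),P(265,262,51.5),b,P(148,252,38),P(272,320,38),t)
ye=np.array([.069,.9976,0]);print("block ctr",b-60*ye,"tray ctr",t-75*ye, "handle",P(103,310,82),"top est",(518,44.5))
E
```

```text
[539.6  96.9  51.5] [498.1 100.9  51.5] [518.85  98.9   51.5 ] [558.1 115.6  38. ] [480.5 120.9  38. ] [519.3  118.25  38.  ]
block ctr [514.71   39.044  51.5  ] tray ctr [514.125  43.43   38.   ] handle [524.4 196.4  82. ] top est (518, 44.5)
```

The block is about 4 mm short in y. I'll shift it by that, lower it and release.

Emit:
{"op": "apply_moves", "data": {
  "angular": [
    [0,0,0],
    [0,0,0],
    [0,0,0],
    [0,0,0],
    [0,0,0],
    [0,0,0]
  ],
  "travel": [
    [0,0.1,0],
    [0,0,-0.1],
    [0,0,-0.1],
    [0,0,-0.08],
    [0,0,0],
    [0,0,0]
  ],
  "jaw": [0.4,0.4,0.4,0.4,0.4,0.4]
}}

```text
time: 15.08
tool_pos: [518.8, 60.1, 40.1]
tcp_rot: [-180.0, -0.0, 86.1]
ft_force: [-1.9, 0.1, -0.5]
finger_gap: 49.4
grip_force: 53.8
```

Emit:
{"op": "apply_moves", "data": {
  "angular": [
    [0,0,0],
    [0,0,0],
    [0,0,0],
    [0,0,0],
    [0,0,0],
    [0,0,0],
    [0,0,0],
    [0,0,0],
    [0,0,0],
    [0,0,0]
  ],
  "travel": [
    [0,0,0],
    [0,0,0],
    [0,0,0],
    [0,0,0],
    [0,0,0],
    [0,0,0.3],
    [0,0,0.6],
    [0,0,0.7],
    [0,0,0.7],
    [0,0,0]
  ],
  "jaw": [0.7,0.75,0.8,0.8,0.8,0.8,0.8,0.8,0.8,0.8]
}}

```text
time: 16.32
tool_pos: [521.1, 60.2, 135.8]
tcp_rot: [179.6, -0.0, 86.1]
ft_force: [0.2, 0.6, -0.2]
finger_gap: 68.2
grip_force: 0.0
```

Emit:
{"op": "apply_moves", "data": {
  "angular": [
    [0,0,0],
    [0,0,0],
    [0,0,0],
    [0,0,0],
    [0,0,0],
    [0,0,0]
  ],
  "travel": [
    [0.05,0.8,0],
    [0.05,0.8,0],
    [0.05,0.8,0],
    [0.05,0.95,0],
    [0,0,0],
    [0,0,0]
  ],
  "jaw": [0.7,0.7,0.7,0.7,0.7,0.7]
}}

```text
time: 17.08
tool_pos: [526.2, 193.7, 131.3]
tcp_rot: [-179.9, 0.0, 86.1]
ft_force: [-0.3, 0.1, 0.7]
finger_gap: 60.1
grip_force: 0.0
```

```bash
python3 - <<'E'
from h import *
snap("side","m4",(205,180,325,290),6); s=r.sense(); print(s["tool_pos"],s["ft_force"],s["finger_gap"])
E
```

```text
[526.35997122 193.37934658 131.46071202] [ 1.59783486  0.28031995 -0.15329422] 59.79194521427167
```

View pics/m4.png

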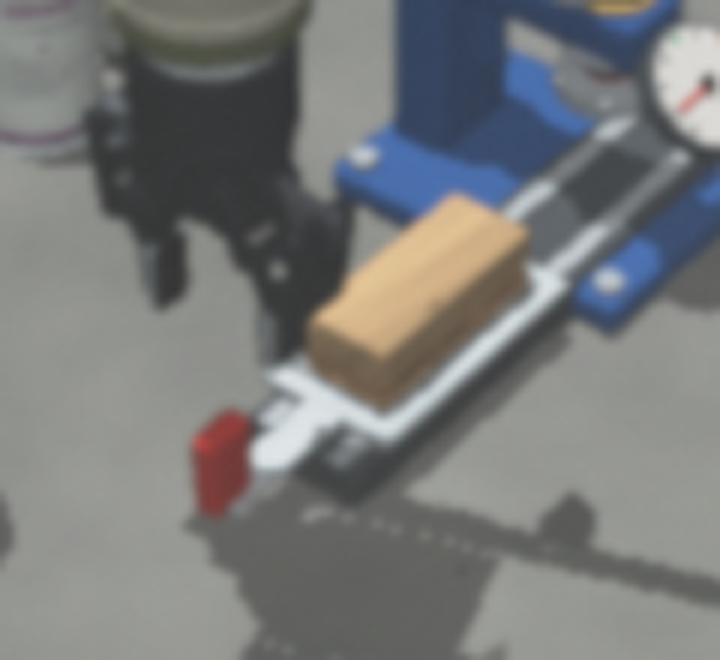

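The block sits centred on the tray, with its near end at (310,340) to (385,400). The fingertips are at (170,300) and (275,360), and the handle top is at (222,425).

```bash
python3 - <<'E'
from h import *
P=lambda u,v,z:px2w("side",205+u/6,180+v/6,z)
for z in (105,125,140,155):print(z,P(222,330,z))
print("handle",P(222,427,82))
f=lambda X:(w2px("side",X)-[205,180])*6
# blocks top corners -> centre
c=np.array([P(*q,78) for q in[(312,330),(380,362),(527,232),(457,193)]]);print(c,c.mean(0))
E
```

```text
105 [550.1 161.1 105. ]
125 [536.6 178.3 125. ]
140 [526.5 191.2 140. ]
155 [516.4 204.1 155. ]
handle [526.  195.1  82. ]
[[532.2 113.6  78. ]
 [492.2 113.9  78. ]
 [484.6  -6.3  78. ]
 [530.4 -12.   78. ]] [509.85  52.3   78.  ]
```

Emit:
{"op": "apply_moves", "data": {
  "angular": [
    [0,0,0],
    [0,0,0],
    [0,0,0],
    [0,0,0],
    [0,0,0],
    [0,0,0],
    [0,0,0],
    [0,0,0],
    [0,0,0],
    [0,0,0],
    [0,0,0],
    [0,0,0],
    [0,0,0],
    [0,0,0]
  ],
  "travel": [
    [0,0.03,-0.5],
    [0,0,-0.5],
    [0,0,-0.5],
    [0,0,-0.4],
    [0,0,-0.2],
    [0,0,0],
    [0,0,0],
    [0,0,0],
    [0,0,0],
    [0,0,0],
    [0,0,0],
    [0,0,0],
    [0,0,0],
    [0,0,0]
  ],
  "jaw": [0.7,0.7,0.7,0.7,0.7,0.7,0.1,0.1,0.1,0.1,0.1,0.1,0.1,0.1],
  "force": 25
}}

```text
time: 18.88
tool_pos: [530.9, 195.4, 49.9]
tcp_rot: [179.5, -0.1, 86.0]
ft_force: [16.4, 0.7, -8.2]
finger_gap: 15.5
grip_force: 31.2
```

Emit:
{"op": "apply_moves", "data": {
  "angular": [
    [0,0,0],
    [0,0,0],
    [0,0,0],
    [0,0,0],
    [0,0,0],
    [0,0,0],
    [0,0,0],
    [0,0,0],
    [0,0,0],
    [0,0,0],
    [0,0,0],
    [0,0,0],
    [0,0,0],
    [0,0,0],
    [0,0,0]
  ],
  "travel": [
    [0.1,-0.05,0],
    [0,-0.15,0],
    [-0.02,-0.3,0],
    [-0.03,-0.38,0],
    [-0.025,-0.38,0],
    [-0.025,-0.38,0],
    [-0.025,-0.38,0],
    [-0.025,-0.38,0],
    [-0.025,-0.38,0],
    [-0.025,-0.38,0],
    [-0.025,-0.3,0],
    [-0.02,-0.2,0],
    [-0.01,-0.15,0],
    [-0.01,-0.1,0],
    [0,0,0]
  ],
  "jaw": [0.1,0.1,0.1,0.1,0.1,0.1,0.1,0.1,0.1,0.1,0.1,0.1,0.1,0.1,0.1]
}}

```text
time: 20.75
tool_pos: [519.1, 39.0, 49.7]
tcp_rot: [-179.9, -0.0, 86.1]
ft_force: [-15.5, -0.5, 17.4]
finger_gap: 15.2
grip_force: 34.4
```

Emit:
{"op": "apply_moves", "data": {
  "angular": [
    [0,0,0],
    [0,0,0],
    [0,0,0],
    [0,0,0]
  ],
  "travel": [
    [-0.08,-0.1,0],
    [0,-0.1,0],
    [0,0,0],
    [0,0,0]
  ],
  "jaw": [0.1,0.1,0.1,0.1]
}}

```text
time: 21.25
tool_pos: [518.8, 34.4, 49.8]
tcp_rot: [179.8, -0.3, 86.1]
ft_force: [3.3, 18.7, 3.7]
finger_gap: 15.2
grip_force: 32.4
```

Emit:
{"op": "apply_moves", "data": {
  "angular": [
    [0,0,0],
    [0,0,0],
    [0,0,0]
  ],
  "travel": [
    [0,-0.1,0],
    [0,0,0],
    [0,0,0]
  ],
  "jaw": [0.1,0.1,0.1]
}}

```text
time: 21.62
tool_pos: [518.6, 33.1, 49.7]
tcp_rot: [179.8, -0.6, 86.1]
ft_force: [4.0, 31.4, 4.9]
finger_gap: 15.4
grip_force: 32.5
```

Reaction of 31 N along y: the tray is against its stop, which puts the axis at about (508,-115.6). I'll relax, release and rise.

Emit:
{"op": "apply_moves", "data": {
  "angular": [
    [0,0,0],
    [0,0,0],
    [0,0,0],
    [0,0,0],
    [0,0,0],
    [0,0,0],
    [0,0,0],
    [0,0,0],
    [0,0,0],
    [0,0,0],
    [0,0,0],
    [0,0,0],
    [0,0,0],
    [0,0,0]
  ],
  "travel": [
    [0,0.13,0],
    [0,0,0],
    [0,0,0],
    [0,0,0],
    [0,0,0],
    [0,0,0],
    [0,0,0.3],
    [0,0,0.7],
    [0,0,0.8],
    [0,0,0.8],
    [0,0,0.8],
    [0,0,0.8],
    [0,0,0.8],
    [0,0,0]
  ],
  "jaw": [0.1,0.1,0.7,0.7,0.7,0.7,0.7,0.7,0.7,0.7,0.7,0.7,0.7,0.7]
}}

```text
time: 23.38
tool_pos: [518.8, 32.1, 252.6]
tcp_rot: [179.6, -0.0, 86.1]
ft_force: [0.0, -1.2, 0.3]
finger_gap: 59.7
grip_force: 0.0
```

Emit:
{"op": "apply_moves", "data": {
  "angular": [
    [0,0,0],
    [0,0,0],
    [0,0,0],
    [0,0,0],
    [0,0,0],
    [0,0,0],
    [0,0,0],
    [0,0,0],
    [0,0,0],
    [0,0,0]
  ],
  "travel": [
    [-0.116,-0.666,0],
    [-0.116,-0.666,0],
    [-0.116,-0.666,0],
    [-0.116,-0.666,0],
    [-0.116,-0.666,0],
    [-0.116,-0.666,0],
    [-0.116,-0.666,0],
    [-0.116,-0.666,0],
    [0,0,0],
    [0,0,0]
  ],
  "jaw": [0.7,0.7,0.7,0.7,0.7,0.7,0.7,0.7,0.7,0.7]
}}

```text
time: 24.62
tool_pos: [479.6, -180.5, 247.7]
tcp_rot: [-180.0, -0.0, 86.1]
ft_force: [-1.1, 0.7, -0.3]
finger_gap: 59.7
grip_force: 0.0
```

```bash
python3 - <<'E'
from h import *
snap("side","m5",(260,120,390,230),6); s=r.sense(); print(s["tool_pos"],s["ft_force"],s["finger_gap"])
E
```

```text
[ 479.78178093 -180.28409304  247.8174622 ] [-0.36321352 -0.39483665 -0.20319686] 59.81686568288183
```

View pics/m5.png

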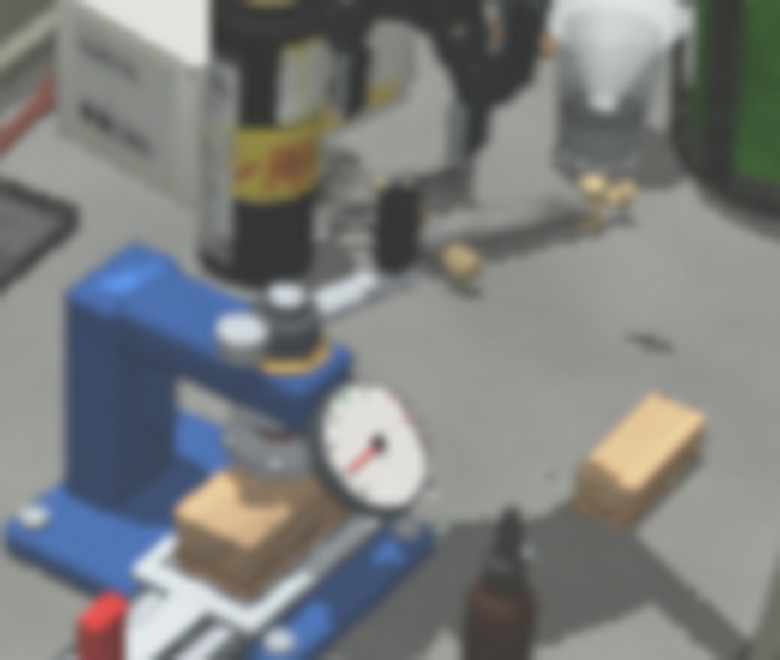

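The tray is home with the block under the shoe. The knob top is at about (398,190), the knob base at (397,265), the fingertips at (345,110) and (465,180), and the dial pointer points to (350,470) around a centre at (378,443).

```bash
python3 - <<'E'
from h import *
P=lambda u,v,z:px2w("side",260+u/6,120+v/6,z)
print("knob top",P(398,190,226),"base",P(397,266,179))
for z in(240,258):print("tips mid",P(407,145,z))
print("hub",P(288,293,190))
E
```

```text
knob top [ 478.6 -180.7  226. ] base [ 476.4 -182.2  179. ]
tips mid [ 485.6 -200.5  240. ]
tips mid [ 472.9 -175.3  258. ]
hub [ 503.2 -116.1  190. ]
```

Emit:
{"op": "apply_moves", "data": {
  "angular": [
    [0,0,0],
    [0,0,0],
    [0,0,0],
    [0,0,0],
    [0,0,0],
    [0,0,0],
    [0,0,0],
    [0,0,0],
    [0,0,0],
    [0,0,0],
    [0,0,0],
    [0,0,0],
    [0,0,0]
  ],
  "travel": [
    [0,0,-0.4],
    [0,0,-0.4],
    [0,0,-0.4],
    [0,0,-0.4],
    [0,0,0],
    [0,0,0],
    [0,0,0],
    [0,0,0],
    [0,0,0],
    [0,0,0],
    [0,0,0],
    [0,0,0],
    [0,0,0]
  ],
  "jaw": [0.7,0.7,0.7,0.7,0.7,0.2,0.2,0.2,0.2,0.2,0.2,0.2,0.2],
  "force": 25
}}

```text
time: 26.3
tool_pos: [480.4, -181.3, 185.1]
tcp_rot: [179.9, 0.0, 86.1]
ft_force: [1.0, -0.1, 5.8]
finger_gap: 23.1
grip_force: 25.1
```

```bash
python3 - <<'E'
import numpy as np
a=np.radians(-112.8-12*np.arange(29)); p=70*np.c_[np.cos(a),np.sin(a)]
d=(np.diff(np.round(p/40,2),axis=0)).round(2)
print([[x,y,0] for x,y in d.tolist()])
E
```

```text
[[-0.32, 0.17, 0], [-0.28, 0.24, 0], [-0.22, 0.29, 0], [-0.15, 0.33, 0], [-0.09, 0.36, 0], [0.0, 0.37, 0], [0.06, 0.36, 0], [0.15, 0.33, 0], [0.21, 0.3, 0], [0.26, 0.25, 0], [0.31, 0.19, 0], [0.35, 0.12, 0], [0.36, 0.05, 0], [0.37, -0.03, 0], [0.35, -0.11, 0], [0.32, -0.17, 0], [0.28, -0.24, 0], [0.22, -0.29, 0], [0.15, -0.33, 0], [0.09, -0.36, 0], [0.0, -0.37, 0], [-0.06, -0.36, 0], [-0.15, -0.33, 0], [-0.21, -0.3, 0], [-0.26, -0.25, 0], [-0.31, -0.19, 0], [-0.35, -0.12, 0], [-0.36, -0.05, 0]]
```

Emit:
{"op": "apply_moves", "data": {
  "angular": [
    [0,0,0],
    [0,0,0],
    [0,0,0],
    [0,0,0],
    [0,0,0],
    [0,0,0],
    [0,0,0],
    [0,0,0]
  ],
  "travel": [
    [-0.32,0.17,0],
    [-0.28,0.24,0],
    [-0.22,0.29,0],
    [-0.15,0.33,0],
    [-0.09,0.36,0],
    [0.0,0.37,0],
    [0,0,0],
    [0,0,0]
  ],
  "jaw": [0.2,0.2,0.2,0.2,0.2,0.2,0.2,0.2]
}}

```text
time: 27.3
tool_pos: [437.5, -109.9, 185.0]
tcp_rot: [180.0, -0.0, 86.1]
ft_force: [-2.3, 3.0, 8.6]
finger_gap: 23.2
grip_force: 25.6
```

Emit:
{"op": "apply_moves", "data": {
  "angular": [
    [0,0,0],
    [0,0,0],
    [0,0,0],
    [0,0,0],
    [0,0,0],
    [0,0,0],
    [0,0,0],
    [0,0,0],
    [0,0,0],
    [0,0,0],
    [0,0,0],
    [0,0,0],
    [0,0,0],
    [0,0,0],
    [0,0,0],
    [0,0,0]
  ],
  "travel": [
    [0.06,0.36,0],
    [0.15,0.33,0],
    [0.21,0.3,0],
    [0.26,0.25,0],
    [0.31,0.19,0],
    [0.35,0.12,0],
    [0.36,0.05,0],
    [0.37,-0.03,0],
    [0.35,-0.11,0],
    [0.32,-0.17,0],
    [0.28,-0.24,0],
    [0.22,-0.29,0],
    [0.15,-0.33,0],
    [0.09,-0.36,0],
    [0,0,0],
    [0,0,0]
  ],
  "jaw": [0.2,0.2,0.2,0.2,0.2,0.2,0.2,0.2,0.2,0.2,0.2,0.2,0.2,0.2,0.2,0.2]
}}

```text
time: 29.3
tool_pos: [576.8, -108.6, 185.1]
tcp_rot: [179.9, 0.1, 86.0]
ft_force: [-0.9, -2.8, 6.2]
finger_gap: 23.0
grip_force: 25.4
```

```bash
cat > dial.py <<'E'
from h import *
s=snap("side","d"); im=s["color"].astype(int); p=r.sense()["tool_pos"]
d=p[:2]-[507.8,-116]; print("r",np.hypot(*d),"world ang",np.degrees(np.arctan2(d[1],d[0])),p)
hsv=cv2.cvtColor(s["color"],cv2.COLOR_RGB2HSV).astype(int)
# dial face: bright, low saturation in window
x0,y0,x1,y1=305,175,340,215
w=hsv[y0:y1,x0:x1]
red=((w[...,0]<12)|(w[...,0]>168))&(w[...,1]>70)&(w[...,2]>60); ys,xs=np.nonzero(red)
grn=(w[...,0]>35)&(w[...,0]<85)&(w[...,1]>60); gy,gx=np.nonzero(grn)
dark=(w[...,2]<70)
print("green",gx.mean()+x0 if len(gx) else None,gy.mean()+y0 if len(gy) else None)
for row_r,row_v in zip(red,w[...,2]): print("".join("R" if a else ("#" if v<80 else ("." if v>170 else "-")) for a,v in zip(row_r,row_v)))
E
python3 dial.py
```

```text
r 69.40908942181558 world ang 6.178061053047191 [ 576.80597842 -108.53028538  185.06385162]
green None None
######------..---------------------
######-----..----------------------
######-----------------------------
######-----------------------------
-####------------------------------
-----------------------------------
-----------------------------------
-----------------------------------
-----------------------------------
-----------------------------------
-----------------------------------
-----------------------------------
-----------------------------------
-----------------------------------
-----------------...---------------
--------#-------......-------------
-------#---...-........------------
-----###--..............-----------
#######---..............-----------
#######--................----------
#######--................----------
---------........--.......---------
----------.......--.......---------
----------......R--.......---------
----------.....R..........---------
----------....R...........---------
-----------...............---------
--------#---..............---------
--------##--.............----------
---------#---............----------
----------#---..........-----------
-----------#----.......------------
-----------------------------------
-----------------------------------
-----------------------------------
-----------------------------------
-----------------------------------
-----------------------------------
-----------------------------------
-----------------------------------
```

Emit:
{"op": "apply_moves", "data": {
  "angular": [
    [0,0,0],
    [0,0,0],
    [0,0,0],
    [0,0,0],
    [0,0,0],
    [0,0,0]
  ],
  "travel": [
    [0.0,-0.37,0],
    [-0.06,-0.36,0],
    [-0.15,-0.33,0],
    [-0.21,-0.3,0],
    [0,0,0],
    [0,0,0]
  ],
  "jaw": [0.2,0.2,0.2,0.2,0.2,0.2]
}}

```text
time: 30.1
tool_pos: [559.9, -162.7, 185.1]
tcp_rot: [179.9, 0.1, 86.1]
ft_force: [-1.0, -1.9, 6.9]
finger_gap: 23.1
grip_force: 25.4
```

```bash
python3 dial.py
```

```text
r 69.93514069723946 world ang -41.80193380247807 [ 559.93339561 -162.61580168  185.06736012]
green None None
-----------------------------------
--..-------------------------------
--....-----------------------------
--.....----------------------------
----..-----------------------------
-----------------------------------
-----------------------------------
-----------------------------------
-----------------------------------
-----------------------------------
-----------------------------------
-----------------------------------
-----------------------------------
-----------------------------------
-----------------.-----------------
--------------.......--------------
-------#------........-------------
------##------.........------------
---#####------..........-----------
#######--------.........-----------
######----------.........----------
---------..-------.......----------
---------..--------......----------
----------.--------......----------
----------..-------.......---------
----------...------.......---------
-----------..------.......---------
------------.------.......---------
--------#---...-----.....----------
..-------#---..-----.....----------
...------##---.------...-----------
..--------##---------..------------
-----------##----------------------
-----------------------------------
----------------#------------------
-----------------------------------
-----------------------------------
-----------------------------------
-----------------------------------
-----------------------------------
```

```bash
cat > dial2.py <<'E'
from h import *
s=r.snapshot("side"); im=s["color"].astype(float); w=im[187:209,313:332]
q=(w[...,0]-(w[...,1]+w[...,2])/2)/(w.mean(2)+1)*100; g=(w[...,1]-(w[...,0]+w[...,2])/2)/(w.mean(2)+1)*100
for i in range(len(q)): print(187+i," ".join(f"{int(a):4d}" for a in q[i]))
gi=np.argwhere(g>g.max()*.6); print("green max",g.max(),(gi+[187,313]).tolist())
E
python3 dial2.py
```

```text
187  -28  -20  -10   -5   -1   -1    0    0    0    0    0    0    0    0    0    0    0    0    0
188  -21  -12   -5   -2   -1    0    0    0    0    0    1    0    0    0    0    0    0    0    0
189  -15   -6   -2   -3    0    1    0    1    1    2    5    4    1    0    0    0    0    0    0
190   -7   -2   -2   -3   -2    0    1    1    1    2    7    7    2    0    0    0    0    0    0
191   -3    0    0    0   -2    0    1    1    0    2    3    3    1    1    1    0    0    0    0
192   -1    0    1    0    0    0    1    1    1    1    2    1    1    1    4    4    1    0    0
193   -3    0    0    0    1    1    1    1    1    1    1    1    1    3    9    8    2    0    0
194   -2    0    1    1    1    1    1    1    1    1    1    1    1    3    7    6    2    0    0
195   -2    0    2    3    2    3    3    2    1    1    0    1    1    1    2    2    1    1    0
196   -2    2    5   12   13   12   11    9    5    2    1    1    1    1    1    1    2    1    0
197   -1    2    9   21   27   28   29   27   19    6    1    2    1    1    1    3    5    5    1
198   -2   
[... 454 characters left out ...]
   1    1    1    1    1    1
203    0   -5   -3    0    1    2    1    1    1    1    2    1    1    1    0    1    1    1    4
204    6   -3   -3   -1    0    1    1    1    1    1    2    1    1    1    1    1    0    0    2
205   13    2   -3   -3   -1    0    1    1    1    1    1    1    1    1    1    1    0    0   -1
206   18   10    1   -3   -3    0    0    1    1    1    1    1    1    0    1    0   -3   -5   -2
207   21   16    7   -1   -3   -3   -1    0    0    0    0    0    1    0   -1   -3   -8  -13   -9
208   18   13    4   -2   -5   -4   -5   -3   -2   -2   -1   -1   -2   -3   -5   -6  -11  -21  -21
green max 5.529953917050691 [[189, 316], [190, 316], [190, 317], [191, 317]]
```

The pointer is now about 40 degrees past contact, as expected. I'll wind a further 48 degrees.

Emit:
{"op": "apply_moves", "data": {
  "angular": [
    [0,0,0],
    [0,0,0],
    [0,0,0],
    [0,0,0],
    [0,0,0],
    [0,0,0]
  ],
  "travel": [
    [-0.26,-0.25,0],
    [-0.31,-0.19,0],
    [-0.35,-0.12,0],
    [-0.36,-0.05,0],
    [0,0,0],
    [0,0,0]
  ],
  "jaw": [0.2,0.2,0.2,0.2,0.2,0.2]
}}

```text
time: 30.95
tool_pos: [508.5, -186.6, 185.0]
tcp_rot: [180.0, 0.0, 86.1]
ft_force: [-1.5, 1.1, 7.3]
finger_gap: 23.3
grip_force: 25.5
```

```bash
python3 dial.py|head -1; python3 dial2.py
```

```text
r 70.60717838208912 world ang -89.38419893663846 [ 508.55885412 -186.60310035  185.07191043]
187  -24  -12   -6   -3   -1   -1   -1    0    0    0    0    0    0    0    0    0    0    0    0
188  -10    2    3    0   -1   -1   -1    0    0    0    0    0    0    0    0    0    0    0    0
189    1   10    7   -1   -1    0    0    0    0    1    1    1    0    0    0    0    0    0    0
190    7    5    0   -2    0    1    1    1    1    2    3    4    3    0    0    0    0    0    0
191    5   -1    0    2    6    4    2    1    1    2    6    8    4    1    0    0    0    0    0
192   -1    0    2    8   17   16    6    2    1    1    4    5    2    1    0    0    0    0    0
193   -3    0    1    5   17   30   18    4    1    1    2    2    2    3    4    2    0    0    0
194   -2    0    1    2    8   24   31   14    3    1    1    1    2    6    8    3    0    0    0
195   -2    0    1    1    2   10   26   24    9    2    1    1    2    5    5    2    1    0    0
196   -1    0    0    1    1    2   11   23   16    5    2    1    1    2    2    2    1    0    0
197   -1    0    
[... 571 characters left out ...]
    1
203   -4   -4   -1    0    1    1    1    1    1    0    1    1    1    1    1    1    2    1    4
204    0   -4   -4   -1    0    1    1    1    0    1    1    1    1    1    1    1    1    0    1
205    8   -1   -4   -3    0    1    1    1    1    1    1    1    0    1    1    1    0    0   -1
206   15    5   -3   -4   -1    0    1    1    1    1    1    1    1    1    1    0   -1   -5   -1
207   18   12    2   -3   -4   -2    0    0    1    1    1    0    1    1    0   -1   -6  -13   -9
208   16    9    2   -2   -4   -4   -2   -1    0    1    1    1    0    0   -1   -4  -12  -22  -21
green max 4.719101123595506 [[187, 318], [189, 316], [190, 316], [199, 331], [200, 331], [201, 331]]
```

The pointer stands at the green tick. I'll release and rise clear.

Emit:
{"op": "apply_moves", "data": {
  "angular": [
    [0,0,0],
    [0,0,0],
    [0,0,0],
    [0,0,0],
    [0,0,0],
    [0,0,0],
    [0,0,0],
    [0,0,0],
    [0,0,0],
    [0,0,0],
    [0,0,0],
    [0,0,0]
  ],
  "travel": [
    [0,0,0],
    [0,0,0],
    [0,0,0],
    [0,0,0],
    [0,0,0],
    [0,0,0.3],
    [0,0,0.6],
    [0,0,0.7],
    [0,0,0.7],
    [0,0,0.4],
    [0,0,0],
    [0,0,0]
  ],
  "jaw": [0.6,0.6,0.6,0.6,0.6,0.6,0.6,0.6,0.6,0.6,0.6,0.6]
}}

```text
time: 32.55
tool_pos: [508.3, -186.4, 290.9]
tcp_rot: [-179.9, -0.0, 86.1]
ft_force: [0.5, 0.6, -0.3]
finger_gap: 51.0
grip_force: 0.0
```

```bash
python3 dial2.py | sed -n 2,13p; python3 -c "
from bench import r
s=r.sense();print(s['ft_force'],s['tool_pos'])"
```

```text
188  -10    2    3    0   -1   -1   -1    0    0    0    0    0    0    0    0    0    0    0    0
189    2   11    7    0   -1    0    0    0    0    0    1    1    0    0    0    0    0    0    0
190    7    5    0   -2    0    1    1    1    1    1    4    6    4    0    0    0    0    0    0
191    4    0    0    3    7    4    2    1    1    2    5   10    6    1    0    0    0    0    0
192   -2    0    2    8   17   15    5    1    1    1    3    5    3    2    1    0    0    0    0
193   -2    0    1    5   17   29   18    4    1    1    1    1    2    3    4    2    0    0    0
194   -2    0    1    2    8   24   31   14    3    1    1    1    2    6    8    4    0    0    0
195   -2    1    1    1    1   10   26   24    9    2    1    0    2    4    6    3    0    0    0
196   -1    1    0    0    1    2   11   22   16    5    1    1    1    1    3    2    1    0    0
197   -1    1    1    0    1    1    2   10   14    7    2    1    1    1    1    2    2    0    0
198   -2    0    1    1    1    1    1    2    4    3    2    2    1    1    1    4    5    1    0
199   -2    0    1    1    1    1    1    1    1    1    1    1    1    1    1    3    4    1    0
[-0.28540206  0.08447894 -0.6696598 ] [ 508.06669602 -186.33080614  290.53365016]
```

```bash
python3 -c "
from bench import r
print(r.hand_in())"
```

```text
the job is handed in; nothing more can be done
None
```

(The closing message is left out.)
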